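Tug-test two drone landing legs and scrap the one that pulls out

ROBOT

A 6-joint arm with a two-finger parallel gripper is mounted at the origin on the work surface. World frame = base frame: x ahead of the robot, y to its left, z up, the work surface at z = 0. Lengths are in m, angles in rad, forces in N, time in s.
With the tool pointing down it reaches from about 0.25 to 0.725 m from the base axis. Payload 4 kg.
Tool frame: the origin (TCP) lies midway between the tips of the shut fingers; the grasp point (between the pads) lies 19 mm behind it; z points along the fingers, y is the line along which they close (so a half turn about z gives the same grasp; the last joint's range is limited). The gripper opens to 85 mm and grips with 20 to 120 N. Pads are 22 mm wide; open, the fingers measure 114 mm over their backs; the gripper's body (76 mm by 85 mm) begins 54 mm behind the grasp point. The pads swing forward as they close: fully open they stand 13 mm farther back than shut.
Start: joints at [1.277, 0.241, 0.005, 1.335, 0, 1.571], TCP at [0.145, 0.479, 0.231] pointing down, gripper open.
Joint ranges: [-2.72, 2.72], [-1.05, 1.87], [-1.09, 1.28], [-1.99, 2.15], [-1.42, 1.44], [-3.14, 3.14]. Speed limits (rad/s): [2.79, 2.79, 3.14, 3.14, 3.14, 3.14].

INTERFACE

Orientations are given as a unit quaternion [x, y, z, w].
In Python, from workcell import bot gives the robot as it stands. The module is installed in compiled form; this text tells all that it offers.
- The arm moves only by the tool jog_arm, never from a script. Its argument "deltas" is a list of rows, each an object with "fingers": the opening, from 0 (shut) to 1 (fully open); "delta_pos": the shift along the tool's x, y, z normalised to -1 to 1, where 1 is 300 mm, a list of three; "yaw": the turn about the tool's z normalised to -1 to 1, where 1 is pi/4 rad. A call has 1 to 12 rows; each row is the pose to reach, as a shift and turn from the pose commanded when the call began, along the tool's axes at that moment; what a row does not reach only later rows make up. A row lasts 1/10 s, in which the tool goes at most 50 mm and 8.59 degrees, less where a joint would pass 70% of its speed; a pose out of reach is approached as far as the arm can. A call with a number of a shift or a turn outside -1 to 1 is refused whole. A call with a gripper value outside its range is refused whole. The fingers move at their own pace and stop on an object; the grip force is fixed at half the most. Time passes only in rows, so rows that repeat a pose let the fingers close. It gives the time, the measured TCP pose, the force, the opening and the grip force at its end, in the units of the state.
- bot.get_obs(): the state, without advancing time (a new reading comes with each control period).
- bot.camera(name): name is "scene" or "top" or "wrist"; returns a dict with "image" (420x560x3 uint8, red, green, blue), "range_z" (420x560 float32, m along the optical axis (not along the pixel's ray), 0 where there is no reading), "fx", "fy", "cx", "cy" (pixels), "distortion" ([k1, k2, p1, p2, k3] as OpenCV has them; the pictures are not rectified), "rvec" (rotation vector, rad) and "tvec" (3), from world to camera coordinates, as OpenCV has them. Camera axes: x right, y down, z forward; pixel columns grow to the right and rows downward; lengths in m; the calibration is good to about 2 mm. A picture is of the moment at which its call begins.
- bot.job_done(): hands the job in; it is judged then, once.
The state is a dict: "clock": time; "joint_pos": joint angles; "joint_vel": joint speeds; "tau": joint torques, N m; "eef_pos": TCP position; "tool_rot": TCP orientation; "ft_force": force on the tool from outside, world axes, zero at the start; "ft_torque": the same for the moment, N m; "grip_width": finger opening in m; "grasp_force": force on a finger pad.
Only numpy, scipy, OpenCV 4.12 (cv2) and the standard library are available. Lean on these libraries where they do the work, as an engineer would, in place of code of your own. Each camera call takes 0.05 s, during which the arm holds its last target. There are 200 camera calls.

TASK

Two landing legs stand snapped into upturned drone arms in spring pull-test nests, and one of them has broken snap tabs hidden inside. Grip each leg by its stem and tug it straight up, building the pull slowly to about 13 newtons (at least 10, never above 18) and holding it there for a second. Leave the leg that holds seated in its nest, put the one that pulls out into the open scrap tray, and do not disturb the other things on the bench.

Things in the scene. Friction and masses are not known exactly. Their poses are not given: they have to be found in the camera images.
- leg_1: Grey landing leg upside down in the socket of nest_1: square stem 16 x 16 x 92 mm, round rubber foot 16 mm across and 8 mm thick on top, 40 g. Its x and y lie as the nest's. Origin: centre of the stem's lower end, at first on the socket floor, 16 mm above the nest's underside: 36 mm of it is inside, 64 mm stands out. z up along the leg. Whether its unseen snap tabs hold is not known
- leg_1_grip (a point): Point on the axis of leg_1, 70 mm above its lower end: a good grip height. When tugged, a sound leg first lifts through a free play of 1 to 9 mm, new each time; then its tabs catch, the sprung carriage gives, and the pull starts at about 3 N and grows about 6 N per mm (carriage stop at 6 mm). Let go, it sinks back. A broken leg slides out with only rubbing
- nest_1: Pull-test nest fixed to the bench: 100 x 100 x 8 mm base, four 52 mm corner posts, a 64 mm grey carriage floating on springs, on it an upturned black drone arm whose top is 52 mm above the nest's underside, beam and motor reaching 104 mm along the nest's +x, no higher. In the centre a leg socket opens upward, bore 20 x 20 mm, square to the nest's x and y. Origin: centre of the underside; z up
- leg_2: Grey landing leg upside down in the socket of nest_2: square stem 16 x 16 x 92 mm, round rubber foot 16 mm across and 8 mm thick on top, 40 g. Its x and y lie as the nest's. Origin: centre of the stem's lower end, at first on the socket floor, 16 mm above the nest's underside: 36 mm of it is inside, 64 mm stands out. z up along the leg. Whether its unseen snap tabs hold is not known
- leg_2_grip (a point): Point on the axis of leg_2, 70 mm above its lower end: a good grip height. When tugged, a sound leg first lifts through a free play of 1 to 9 mm, new each time; then its tabs catch, the sprung carriage gives, and the pull starts at about 3 N and grows about 6 N per mm (carriage stop at 6 mm). Let go, it sinks back. A broken leg slides out with only rubbing
- nest_2: Pull-test nest fixed to the bench: 100 x 100 x 8 mm base, four 52 mm corner posts, a 64 mm grey carriage floating on springs, on it an upturned black drone arm whose top is 52 mm above the nest's underside, beam and motor reaching 104 mm along the nest's +x, no higher. In the centre a leg socket opens upward, bore 20 x 20 mm, square to the nest's x and y. Origin: centre of the underside; z up
- tray: Open grey plastic scrap tray fixed to the bench, 150 x 150 mm and 40 mm high, walls and floor 4 to 5 mm; origin: centre of its underside, sides along x and y
- driver: Bystander: black screwdriver 160 mm long lying on the mat, handle to its -x
- flux: Bystander: small white bottle, 36 mm across, 75 mm tall; origin: centre of its underside
- parts_box: Bystander: clear parts box with three compartments, 60 x 110 x 28 mm; origin: centre of its underside

How it is judged:
By the outcome, as a careful person would: the job done as asked, in the order asked, and still so for the second after the job is handed in, with the robot touching nothing.
It also fails if it takes over 64 s, if anything falls off the work surface, if the arm or the gripper's body presses on something with over 40 N, if the wrist force passes 120 N, or if a joint passes its speed limit or range.

## Working session

There is one attempt and no reset: what is moved stays moved. The work goes in short steps, Python scripts to look and compute and a tool call to move; the robot and the scene stay as the last step left them, time stands still between calls to the robot, and variables do not carry over. Pictures are saved under pics/ and viewed, at most 10 in all, crops included, and the job is handed in when it is done.

Besides the shell and the picture viewer there is one more tool, called after "Request:" as name([rows], argument=value, ...), one row to a line, values as JSON. jog_arm: Moves the arm, as the interface text tells. Scaled input: -1 to 1 covers 300 mm each way for a shift and pi/4 rad each way for a turn. Its arguments: {"type":"object","properties":{"deltas":{"type":"array","items":{"type":"object","properties":{"fingers":{"type":"number"},"delta_pos":{"type":"array","items":{"type":"number"}},"yaw":{"type":"number"}}}}},"required":["deltas"]}

```bash
mkdir -p pics; cat > h.py <<'E'
import numpy as np, cv2
from workcell import bot
def save(name,fn):
    c=bot.camera(name); cv2.imwrite('pics/'+fn+'.png',c['image'][:,:,::-1]); np.savez(fn+'.npz',**c); return c
def RT(c): return cv2.Rodrigues(np.array(c['rvec'],float))[0], np.array(c['tvec'],float).reshape(3)
def ray(c,u,v):
    K=np.array([[c['fx'],0,c['cx']],[0,c['fy'],c['cy']],[0,0,1]],float)
    p=cv2.undistortPoints(np.array([[[u,v]]],float),K,np.array(c['distortion'],float))[0,0]
    R,t=RT(c); return -R.T@t, R.T@np.array([p[0],p[1],1.0])
def onz(c,u,v,z):
    o,d=ray(c,u,v); return o+d*(z-o[2])/d[2]
def depth(c,u,v):
    o,d=ray(c,u,v); return o+d*c['range_z'][int(v),int(u)]
E
python3 - <<'E'
from h import *
print(bot.get_obs())
a=save('top','top');b=save('scene','scene')
for c in(a,b):print(ray(c,280,210))
E
```

```text
{'clock': 0.0, 'joint_pos': array([ 1.27700708e+00,  2.41442973e-01,  3.72116186e-03,  1.33518480e+00,
       -2.86023412e-05,  1.57079620e+00]), 'joint_vel': array([ 0.00066094,  0.00025048, -0.00175259,  0.00098449,  0.00352836,
       -0.00096552]), 'tau': array([-1.21614779e-03, -3.72319865e+01,  2.52407777e+01,  1.71869964e-02,
       -6.72892065e-05, -1.48847846e-06]), 'eef_pos': array([0.14461702, 0.47797303, 0.2303968 ]), 'tool_rot': array([ 1.46366754e-01,  9.89229832e-01, -1.04587159e-03, -1.40290779e-04]), 'ft_force': array([0.78230999, 0.04983944, 0.28915896]), 'ft_torque': array([-0.01319558,  0.03485235,  0.02533529]), 'grasp_force': 0.0, 'grip_width': 0.08532164862209786}
(array([ 5.45060327e-01, -1.04509989e-03,  1.13379866e+00]), array([ 0.05686952,  0.00576284, -0.99838531]))
(array([1.11671686, 0.2548911 , 0.89008274]), array([-0.53063841, -0.27232457, -0.80286727]))
```

View pics/top.png

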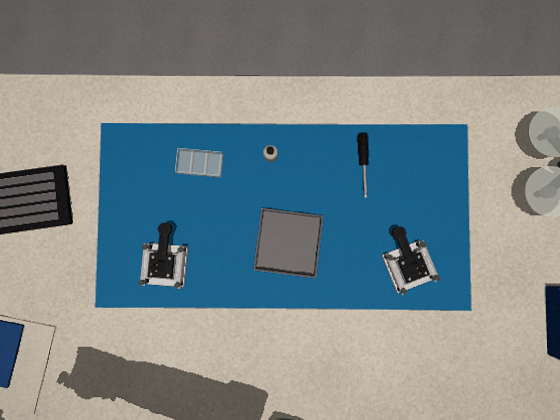

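View pics/scene.png

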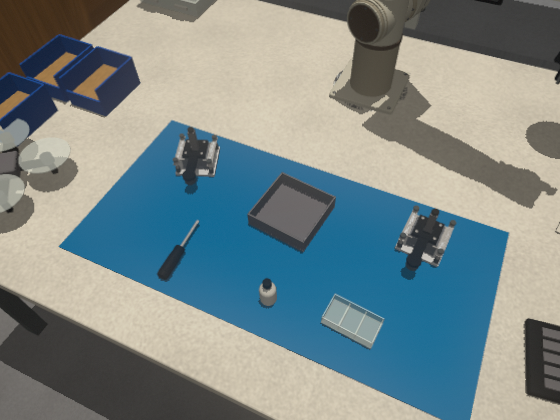

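The top view shows the nests at about (164,264) and (410,265), with their beams pointing up and up-left. The tray is at (289,242), the bottle at (270,152), the driver at (364,165) and the box at (199,163). The scene view agrees.

```bash
python3 - <<'E'
from h import *
c=dict(np.load('top.npz'))
v,u=np.mgrid[100:320,90:480]; z=c['range_z'][100:320,90:480]
K=np.array([[c['fx'],0,c['cx']],[0,c['fy'],c['cy']],[0,0,1]])
p=cv2.undistortPoints(np.stack([u.ravel(),v.ravel()],1).astype(float)[:,None],K,c['distortion'])[:,0]
R,t=RT(c); P=(np.c_[p,np.ones(len(p))]*z.ravel()[:,None]-t)@R
U=u.ravel();V=v.ravel();I=c['image'][100:320,90:480].reshape(-1,3).astype(int)
for n,(a,b,y0,y1) in {'n1':(130,195,215,295),'n2':(378,445,220,300),'tray':(245,330,200,285)}.items():
    m=(U>a)&(U<b)&(V>y0)&(V<y1); Q=P[m]; C=I[m]
    print(n,'z pct',np.percentile(Q[:,2],[1,10,50,90,99,100]))
    if n!='tray':
        h=Q[:,2]>.095; print(' foot',h.sum(),Q[h].mean(0) if h.any() else '')
    # non-blue region, rect
    nb=~((C[:,2]>C[:,0]+40))
    if n!='tray':
        nb&= C.max(1)>110
        print(' beam dir', end=' ')
        bl=(C.max(1)<60)&(Q[:,2]>.03)&(Q[:,2]<.07); bx=Q[bl][:,:2]; 
        print(bx.mean(0), bx[bx[:,0].argmax()])
    pts=np.array([onz(c,uu,vv,.008 if n!='tray' else .04)[:2] for uu,vv in zip(U[m][nb],V[m][nb])],np.float32)
    print(' rect',cv2.minAreaRect(pts))
E
```

```text
n1 z pct [-2.70628783e-03 -2.03542146e-04  4.09515423e-03  5.39601610e-02
  1.15868714e-01  1.13379866e+00]
 foot 91 [0.48971682 0.21912599 0.34799626]
 beam dir [0.50131473 0.28262421] [0.57431038 0.27222103]
 rect ((0.47155657410621643, 0.2911897301673889), (0.10939483344554901, 0.10491664707660675), 85.55181121826172)
n2 z pct [-2.67761750e-03 -2.18250769e-04  3.92960170e-03  5.37855554e-02
  1.14976153e-01  1.13379866e+00]
 foot 91 [ 0.48671412 -0.24957984  0.30273028]
 beam dir [ 0.50033678 -0.29568021] [ 0.57051996 -0.27116928]
 rect ((0.47144821286201477, -0.31322747468948364), (0.10812828689813614, 0.10883918404579163), 21.827238082885742)
tray z pct [-2.46458645e-03  2.44587028e-04  4.50910807e-03  1.02800647e-02
  4.45214573e-02  1.13379866e+00]
 rect ((0.5301337838172913, -0.014677934348583221), (0.15029753744602203, 0.1511489301919937), 83.09984588623047)
```

```bash
python3 - <<'E'
from h import *
c=dict(np.load('top.npz'))
for a,b,y0,y1 in((130,195,215,295),(378,445,220,300)):
    pts=[]
    for v in range(y0,y1):
        for u in range(a,b):
            if c['range_z'][v,u]>0:
                q=depth(c,u,v)
                if .1<q[2]<.13:pts.append(q)
    pts=np.array(pts);print(len(pts),pts.mean(0),pts.min(0),pts.max(0))
E
```

```text
64 [0.47294961 0.285609   0.11359002] [0.46496375 0.27894189 0.10007282] [0.48093466 0.29514516 0.12098158]
65 [ 0.47321768 -0.30699311  0.11379613] [ 0.46278239 -0.31606059  0.10124264] [ 0.48242859 -0.29930427  0.12147331]
```

Request:
jog_arm([
  {"delta_pos": [-0.8, -0.2, 0], "yaw": -0.27, "fingers": 1},
  {"delta_pos": [-0.8, -0.2, 0], "yaw": -0.27, "fingers": 1},
  {"delta_pos": [-0.8, -0.2, 0], "yaw": -0.27, "fingers": 1},
  {"delta_pos": [-0.8, -0.2, 0], "yaw": -0.27, "fingers": 1},
  {"delta_pos": [-0.8, -0.2, 0], "yaw": -0.27, "fingers": 1},
  {"delta_pos": [-0.8, -0.2, 0], "yaw": -0.27, "fingers": 1},
])

```text
clock: 0.7
eef_pos: [0.3612, 0.3484, 0.2307]
tool_rot: [0.045, 0.999, -0.001, 0.001]
ft_force: [-1.0, 0.1, -0.4]
grip_width: 0.0851
grasp_force: 0.0
```

```bash
cat >> h.py <<'E'
from scipy.spatial.transform import Rotation as Ro
def go(xyz,yaw_deg):
    """normalised delta to reach xyz with tool-y at world angle yaw_deg (mod 180)"""
    s=bot.get_obs(); R=Ro.from_quat(s['tool_rot']).as_matrix()
    d=R.T@(np.array(xyz)-s['eef_pos'])/.3
    a=np.degrees(np.arctan2(R[1,1],R[0,1])); e=(yaw_deg-a+90)%180-90
    print('t',s['clock'],'tcp',s['eef_pos'].round(4),'ya',a.round(2),'f',s['ft_force'].round(2),'w',s['grip_width'].round(4),'gf',s['grasp_force'])
    print('delta',d.round(4),'yaw',round(-e/45,4),'tilt',R[:,2].round(4))
E
python3 -c "
from h import *
go([.4725,.287,.16],85.5)"
```

```text
Traceback (most recent call last):
  File "h.py", line 20, in go
    print('t',s['clock'],'tcp',s['eef_pos'].round(4),'ya',a.round(2),'f',s['ft_force'].round(2),'w',s['grip_width'].round(4),'gf',s['grasp_force'])
                                                                                                    ^^^^^^^^^^^^^^^^^^^^^
AttributeError: 'float' object has no attribute 'round'
```

```bash
sed -i "s/s\['grip_width'\].round(4)/round(float(s['grip_width']),4)/" h.py
python3 -c "
from h import *
go([.4725,.287,.19],85.5)"
```

```text
t 0.7 tcp [0.3612 0.3484 0.2307] ya 84.87 f [-0.96  0.13 -0.41] w 0.0851 gf 0.0
delta [-0.3876 -0.1705  0.1365] yaw -0.0141 tilt [ 0.001  -0.0015 -1.    ]
```

Request:
jog_arm([
  {"delta_pos": [-0.388, -0.17, 0.136], "yaw": -0.01, "fingers": 1},
  {"delta_pos": [-0.388, -0.17, 0.136], "yaw": -0.01, "fingers": 1},
  {"delta_pos": [-0.388, -0.17, 0.136], "yaw": -0.01, "fingers": 1},
  {"delta_pos": [-0.388, -0.17, 0.136], "yaw": -0.01, "fingers": 1},
  {"delta_pos": [-0.388, -0.17, 0.136], "yaw": -0.01, "fingers": 1},
])

```text
clock: 1.2
eef_pos: [0.4684, 0.291, 0.1895]
tool_rot: [0.037, 0.999, -0.0, -0.001]
ft_force: [-0.4, -0.7, 0.6]
grip_width: 0.0857
grasp_force: 0.0
```

```bash
python3 -c "
from h import *
go([.4725,.287,.067],85.5)
save('wrist','w1')"
```

```text
t 1.2 tcp [0.4684 0.291  0.1895] ya 85.71 f [-0.35 -0.67  0.55] w 0.0857 gf 0.0
delta [-0.0155 -0.0121  0.4084] yaw 0.0046 tilt [-2.4e-03 -8.0e-04 -1.0e+00]
```

View pics/w1.png

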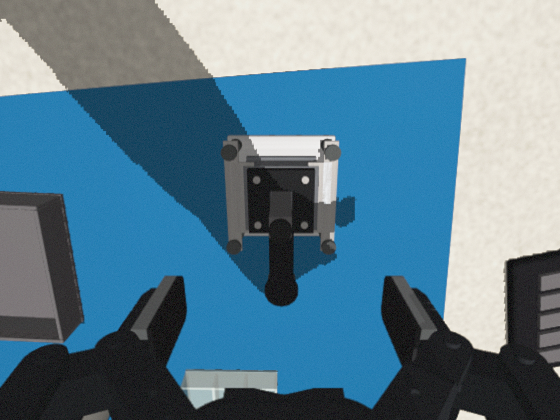

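The nest is central, with its square stem at (281,205). The dark foot is at about (281,229), and the fingers straddle it.

```bash
python3 - <<'E'
from h import *
c=dict(np.load('w1.npz'))
print(ray(c,281,229), onz(c,281,229,.116))
P=[];S=[]
for v in range(130,300):
    for u in range(215,350):
        if c['range_z'][v,u]>0:
            q=depth(c,u,v)
            if .108<q[2]<.125:P.append(np.r_[q,u,v])
            if .065<q[2]<.1:S.append(np.r_[q,u,v])
P=np.array(P);S=np.array(S);np.set_printoptions(precision=4,suppress=True)
for X in(P,S):print(len(X),X.mean(0),X.min(0),X.max(0))
# nest frame via posts tops
for p in((229,151),(332,152),(235,246),(329,246)):print(depth(c,*p),onz(c,*p,.06))
E
```

```text
(array([0.38541011, 0.29685532, 0.33251039]), array([ 0.38175188, -0.03593696, -0.92574889])) [0.47469269 0.28845053 0.116     ]
573 [  0.4736   0.2878   0.1168 279.9075 228.007 ] [  0.4669   0.2795   0.1082 268.     215.    ] [  0.4844   0.2957   0.1208 291.     242.    ]
298 [  0.4679   0.2881   0.0836 280.1007 204.5201] [  0.4669   0.2801   0.0651 269.     197.    ] [  0.4693   0.296    0.1    291.     212.    ]
[0.4293 0.2496 0.0547] [0.4285 0.2505 0.06  ]
[0.4361 0.332  0.0557] [0.4353 0.3315 0.06  ]
[0.5128 0.2445 0.0553] [0.5107 0.2453 0.06  ]
[0.5184 0.3269 0.0566] [0.5167 0.3265 0.06  ]
```

```bash
python3 -c "
from h import *
go([.475,.288,.068],85.4)"
```

```text
t 1.25 tcp [0.4681 0.2916 0.1902] ya 85.79 f [ 0.05 -0.22  0.72] w 0.0853 gf 0.0
delta [-0.0244 -0.0103  0.4071] yaw 0.0086 tilt [-1.5e-03 -2.0e-04 -1.0e+00]
```

Request:
jog_arm([
  {"delta_pos": [-0.024, -0.01, 0.1], "yaw": 0.01, "fingers": 1},
  {"delta_pos": [-0.024, -0.01, 0.25], "yaw": 0.01, "fingers": 1},
  {"delta_pos": [-0.024, -0.01, 0.4], "yaw": 0.01, "fingers": 1},
  {"delta_pos": [-0.024, -0.01, 0.4], "yaw": 0.01, "fingers": 1},
  {"delta_pos": [-0.024, -0.01, 0.4], "yaw": 0.01, "fingers": 1},
])

```text
clock: 1.75
eef_pos: [0.4748, 0.2886, 0.0712]
tool_rot: [0.04, 0.999, -0.0, -0.001]
ft_force: [0.4, 0.1, 0.7]
grip_width: 0.0854
grasp_force: 0.0
```

```bash
python3 -c "
from h import *
go([.475,.288,.068],85.4)"
```

```text
t 1.75 tcp [0.4748 0.2886 0.0712] ya 85.43 f [0.39 0.09 0.67] w 0.0854 gf 0.0
delta [-0.0008 -0.002   0.0105] yaw 0.0007 tilt [-1.1e-03 -5.0e-04 -1.0e+00]
```

Centred well. Now I close the fingers.

Request:
jog_arm([
  {"delta_pos": [0, -0.001, 0.008], "yaw": 0, "fingers": 0},
  {"delta_pos": [0, -0.001, 0.008], "yaw": 0, "fingers": 0},
  {"delta_pos": [0, -0.001, 0.008], "yaw": 0, "fingers": 0},
  {"delta_pos": [0, -0.001, 0.008], "yaw": 0, "fingers": 0},
  {"delta_pos": [0, -0.001, 0.008], "yaw": 0, "fingers": 0},
  {"delta_pos": [0, -0.001, 0.008], "yaw": 0, "fingers": 0},
  {"delta_pos": [0, -0.001, 0.008], "yaw": 0, "fingers": 0},
  {"delta_pos": [0, -0.001, 0.008], "yaw": 0, "fingers": 0},
  {"delta_pos": [0, -0.001, 0.008], "yaw": 0, "fingers": 0},
  {"delta_pos": [0, -0.001, 0.008], "yaw": 0, "fingers": 0},
])

```text
clock: 2.75
eef_pos: [0.4765, 0.2878, 0.069]
tool_rot: [0.041, 0.999, 0.0, 0.001]
ft_force: [-0.3, 0.0, 6.2]
grip_width: 0.0154
grasp_force: 58.7
```

```bash
python3 -c "
from h import *
go([.475,.288,.068],85.4)"
```

```text
t 2.75 tcp [0.4765 0.2878 0.069 ] ya 85.31 f [-0.35  0.02  6.21] w 0.0154 gf 58.74492108821869
delta [0.0051 0.0004 0.0033] yaw -0.002 tilt [ 1.3e-03  8.0e-04 -1.0e+00]
```

Request:
jog_arm([
  {"delta_pos": [0, 0, -0.0005], "yaw": 0, "fingers": 0},
  {"delta_pos": [0, 0, -0.001], "yaw": 0, "fingers": 0},
  {"delta_pos": [0, 0, -0.0015], "yaw": 0, "fingers": 0},
  {"delta_pos": [0, 0, -0.002], "yaw": 0, "fingers": 0},
  {"delta_pos": [0, 0, -0.0025], "yaw": 0, "fingers": 0},
  {"delta_pos": [0, 0, -0.003], "yaw": 0, "fingers": 0},
  {"delta_pos": [0, 0, -0.0035], "yaw": 0, "fingers": 0},
  {"delta_pos": [0, 0, -0.004], "yaw": 0, "fingers": 0},
  {"delta_pos": [0, 0, -0.0045], "yaw": 0, "fingers": 0},
  {"delta_pos": [0, 0, -0.005], "yaw": 0, "fingers": 0},
  {"delta_pos": [0, 0, -0.0055], "yaw": 0, "fingers": 0},
  {"delta_pos": [0, 0, -0.006], "yaw": 0, "fingers": 0},
])

```text
clock: 3.95
eef_pos: [0.475, 0.287, 0.0692]
tool_rot: [0.041, 0.999, -0.001, -0.001]
ft_force: [-1.2, 0.2, -1.0]
grip_width: 0.0152
grasp_force: 58.5
```

Request:
jog_arm([
  {"delta_pos": [0, 0, -0.0005], "yaw": 0, "fingers": 0},
  {"delta_pos": [0, 0, -0.001], "yaw": 0, "fingers": 0},
  {"delta_pos": [0, 0, -0.0015], "yaw": 0, "fingers": 0},
  {"delta_pos": [0, 0, -0.002], "yaw": 0, "fingers": 0},
  {"delta_pos": [0, 0, -0.0025], "yaw": 0, "fingers": 0},
  {"delta_pos": [0, 0, -0.003], "yaw": 0, "fingers": 0},
  {"delta_pos": [0, 0, -0.0035], "yaw": 0, "fingers": 0},
  {"delta_pos": [0, 0, -0.004], "yaw": 0, "fingers": 0},
  {"delta_pos": [0, 0, -0.0045], "yaw": 0, "fingers": 0},
  {"delta_pos": [0, 0, -0.005], "yaw": 0, "fingers": 0},
  {"delta_pos": [0, 0, -0.0055], "yaw": 0, "fingers": 0},
  {"delta_pos": [0, 0, -0.006], "yaw": 0, "fingers": 0},
])

```text
clock: 5.15
eef_pos: [0.4759, 0.2875, 0.0717]
tool_rot: [0.041, 0.999, -0.0, -0.0]
ft_force: [-0.1, -0.4, -0.6]
grip_width: 0.0156
grasp_force: 58.5
```

Request:
jog_arm([
  {"delta_pos": [0, 0, -0.0005], "yaw": 0, "fingers": 0},
  {"delta_pos": [0, 0, -0.001], "yaw": 0, "fingers": 0},
  {"delta_pos": [0, 0, -0.0015], "yaw": 0, "fingers": 0},
  {"delta_pos": [0, 0, -0.002], "yaw": 0, "fingers": 0},
  {"delta_pos": [0, 0, -0.0025], "yaw": 0, "fingers": 0},
  {"delta_pos": [0, 0, -0.003], "yaw": 0, "fingers": 0},
  {"delta_pos": [0, 0, -0.0035], "yaw": 0, "fingers": 0},
  {"delta_pos": [0, 0, -0.004], "yaw": 0, "fingers": 0},
  {"delta_pos": [0, 0, -0.0045], "yaw": 0, "fingers": 0},
  {"delta_pos": [0, 0, -0.005], "yaw": 0, "fingers": 0},
  {"delta_pos": [0, 0, -0.0055], "yaw": 0, "fingers": 0},
  {"delta_pos": [0, 0, -0.006], "yaw": 0, "fingers": 0},
])

```text
clock: 6.35
eef_pos: [0.4759, 0.2875, 0.0735]
tool_rot: [0.041, 0.999, 0.0, 0.0]
ft_force: [-0.4, -0.3, -1.0]
grip_width: 0.0151
grasp_force: 58.5
```

Request:
jog_arm([
  {"delta_pos": [0, 0, -0.0005], "yaw": 0, "fingers": 0},
  {"delta_pos": [0, 0, -0.001], "yaw": 0, "fingers": 0},
  {"delta_pos": [0, 0, -0.0015], "yaw": 0, "fingers": 0},
  {"delta_pos": [0, 0, -0.002], "yaw": 0, "fingers": 0},
  {"delta_pos": [0, 0, -0.0025], "yaw": 0, "fingers": 0},
  {"delta_pos": [0, 0, -0.003], "yaw": 0, "fingers": 0},
  {"delta_pos": [0, 0, -0.0035], "yaw": 0, "fingers": 0},
  {"delta_pos": [0, 0, -0.004], "yaw": 0, "fingers": 0},
  {"delta_pos": [0, 0, -0.0045], "yaw": 0, "fingers": 0},
  {"delta_pos": [0, 0, -0.005], "yaw": 0, "fingers": 0},
  {"delta_pos": [0, 0, -0.0055], "yaw": 0, "fingers": 0},
  {"delta_pos": [0, 0, -0.006], "yaw": 0, "fingers": 0},
])

```text
clock: 7.55
eef_pos: [0.4759, 0.2875, 0.0753]
tool_rot: [0.041, 0.999, -0.0, -0.0]
ft_force: [-0.3, -0.0, -0.1]
grip_width: 0.0155
grasp_force: 58.5
```

Request:
jog_arm([
  {"delta_pos": [0, 0, -0.0005], "yaw": 0, "fingers": 0},
  {"delta_pos": [0, 0, -0.001], "yaw": 0, "fingers": 0},
  {"delta_pos": [0, 0, -0.0015], "yaw": 0, "fingers": 0},
  {"delta_pos": [0, 0, -0.002], "yaw": 0, "fingers": 0},
  {"delta_pos": [0, 0, -0.0025], "yaw": 0, "fingers": 0},
  {"delta_pos": [0, 0, -0.003], "yaw": 0, "fingers": 0},
  {"delta_pos": [0, 0, -0.0035], "yaw": 0, "fingers": 0},
  {"delta_pos": [0, 0, -0.004], "yaw": 0, "fingers": 0},
  {"delta_pos": [0, 0, -0.0045], "yaw": 0, "fingers": 0},
  {"delta_pos": [0, 0, -0.005], "yaw": 0, "fingers": 0},
  {"delta_pos": [0, 0, -0.0055], "yaw": 0, "fingers": 0},
  {"delta_pos": [0, 0, -0.006], "yaw": 0, "fingers": 0},
])

```text
clock: 8.75
eef_pos: [0.4757, 0.2874, 0.0767]
tool_rot: [0.041, 0.999, -0.0, -0.0]
ft_force: [1.2, 1.3, -10.3]
grip_width: 0.0153
grasp_force: 58.5
```

The leg has caught at 10 N. I add about 0.45 mm and hold.

Request:
jog_arm([
  {"delta_pos": [0, 0, -0.0005], "yaw": 0, "fingers": 0},
  {"delta_pos": [0, 0, -0.001], "yaw": 0, "fingers": 0},
  {"delta_pos": [0, 0, -0.0015], "yaw": 0, "fingers": 0},
  {"delta_pos": [0, 0, -0.0015], "yaw": 0, "fingers": 0},
])

```text
clock: 9.15
eef_pos: [0.4757, 0.2874, 0.0772]
tool_rot: [0.041, 0.999, -0.0, -0.0]
ft_force: [2.5, 1.1, -11.9]
grip_width: 0.0152
grasp_force: 58.6
```

Request:
jog_arm([
  {"delta_pos": [0, 0, -0.0005], "yaw": 0, "fingers": 0},
  {"delta_pos": [0, 0, -0.0005], "yaw": 0, "fingers": 0},
  {"delta_pos": [0, 0, -0.0005], "yaw": 0, "fingers": 0},
  {"delta_pos": [0, 0, -0.0005], "yaw": 0, "fingers": 0},
  {"delta_pos": [0, 0, -0.0005], "yaw": 0, "fingers": 0},
  {"delta_pos": [0, 0, -0.0005], "yaw": 0, "fingers": 0},
  {"delta_pos": [0, 0, -0.0005], "yaw": 0, "fingers": 0},
  {"delta_pos": [0, 0, -0.0005], "yaw": 0, "fingers": 0},
  {"delta_pos": [0, 0, -0.0005], "yaw": 0, "fingers": 0},
  {"delta_pos": [0, 0, -0.0005], "yaw": 0, "fingers": 0},
  {"delta_pos": [0, 0, -0.0005], "yaw": 0, "fingers": 0},
  {"delta_pos": [0, 0, -0.0005], "yaw": 0, "fingers": 0},
])

```text
clock: 10.35
eef_pos: [0.4757, 0.2874, 0.0776]
tool_rot: [0.041, 0.999, -0.0, -0.0]
ft_force: [1.6, 1.9, -14.8]
grip_width: 0.0151
grasp_force: 58.6
```

Leg 1 holds. I lower it back, then release.

Request:
jog_arm([
  {"delta_pos": [0, 0, 0.005], "yaw": 0, "fingers": 0},
  {"delta_pos": [0, 0, 0.01], "yaw": 0, "fingers": 0},
  {"delta_pos": [0, 0, 0.015], "yaw": 0, "fingers": 0},
  {"delta_pos": [0, 0, 0.02], "yaw": 0, "fingers": 0},
  {"delta_pos": [0, 0, 0.024], "yaw": 0, "fingers": 0},
  {"delta_pos": [0, 0, 0.028], "yaw": 0, "fingers": 0},
  {"delta_pos": [0, 0, 0.028], "yaw": 0, "fingers": 0},
  {"delta_pos": [0, 0, 0.028], "yaw": 0, "fingers": 0},
])

```text
clock: 11.15
eef_pos: [0.476, 0.2875, 0.0694]
tool_rot: [0.041, 0.999, 0.0, 0.0]
ft_force: [-0.3, -0.9, -1.2]
grip_width: 0.015
grasp_force: 60.3
```

Request:
jog_arm([
  {"delta_pos": [0, 0, 0.002], "yaw": 0, "fingers": 0.3},
  {"delta_pos": [0, 0, 0.002], "yaw": 0, "fingers": 0.5},
  {"delta_pos": [0, 0, 0.002], "yaw": 0, "fingers": 1},
  {"delta_pos": [0, 0, 0.0], "yaw": 0, "fingers": 1},
  {"delta_pos": [0, 0, 0.0], "yaw": 0, "fingers": 1},
  {"delta_pos": [0, 0, 0.0], "yaw": 0, "fingers": 1},
  {"delta_pos": [0, 0, -0.2], "yaw": 0, "fingers": 1},
  {"delta_pos": [0, 0, -0.4], "yaw": 0, "fingers": 1},
  {"delta_pos": [0, 0, -0.5], "yaw": 0, "fingers": 1},
  {"delta_pos": [0, 0, -0.5], "yaw": 0, "fingers": 1},
])

```text
clock: 12.15
eef_pos: [0.4797, 0.2898, 0.2278]
tool_rot: [0.041, 0.999, 0.004, 0.006]
ft_force: [0.8, 1.4, 0.6]
grip_width: 0.0852
grasp_force: 0.0
```

```bash
python3 - <<'E'
from h import *
go([.474,-.0,.22],98)
c=save('wrist','w2')
P=[]
for v in range(100,330):
    for u in range(215,350):
        if c['range_z'][v,u]>0:
            q=depth(c,u,v)
            if .105<q[2]<.14:P.append(np.r_[q,u,v])
P=np.array(P);print(len(P),P.mean(0).round(4),np.percentile(P[:,2],[5,50,95]))
E
```

```text
t 12.15 tcp [0.4797 0.2898 0.2278] ya 85.32 f [0.81 1.38 0.63] w 0.0852 gf 0.0
delta [-0.0597 -0.9645  0.0179] yaw -0.2818 tilt [ 0.0133  0.008  -0.9999]
466 [4.733000e-01 2.875000e-01 1.163000e-01 2.789399e+02 1.927403e+02] [0.10852777 0.11847241 0.12000041]
```

```bash
python3 - <<'E'
from h import *
print(bot.get_obs()['joint_pos'])
E
```

```text
[5.43391667e-01 3.52944305e-01 1.40461031e-01 1.34848925e+00
 1.29375929e-06 6.25130612e-01]
```

Request:
jog_arm([
  {"delta_pos": [-0.06, -0.965, 0], "yaw": -0.28, "fingers": 1},
  {"delta_pos": [-0.06, -0.965, 0], "yaw": -0.28, "fingers": 1},
  {"delta_pos": [-0.06, -0.965, 0], "yaw": -0.28, "fingers": 1},
  {"delta_pos": [-0.06, -0.965, 0], "yaw": -0.28, "fingers": 1},
  {"delta_pos": [-0.06, -0.965, 0], "yaw": -0.28, "fingers": 1},
  {"delta_pos": [-0.06, -0.965, 0], "yaw": -0.28, "fingers": 1},
  {"delta_pos": [-0.06, -0.965, 0], "yaw": -0.28, "fingers": 1},
])

```text
clock: 12.9
eef_pos: [0.4689, -0.007, 0.2178]
tool_rot: [-0.065, 0.998, -0.001, -0.001]
ft_force: [0.5, 0.9, -0.8]
grip_width: 0.0855
grasp_force: 0.0
```

```bash
python3 -c "
from h import *
go([.4735,-.307,.20],111.8)"
```

```text
t 12.9 tcp [ 0.4689 -0.007   0.2178] ya 97.48 f [ 0.46  0.87 -0.78] w 0.0855 gf 0.0
delta [ 0.1148 -0.9934  0.0609] yaw -0.3181 tilt [-0.0028 -0.0015 -1.    ]
```

Request:
jog_arm([
  {"delta_pos": [0.115, -0.993, 0.06], "yaw": -0.318, "fingers": 1},
  {"delta_pos": [0.115, -0.993, 0.06], "yaw": -0.318, "fingers": 1},
  {"delta_pos": [0.115, -0.993, 0.06], "yaw": -0.318, "fingers": 1},
  {"delta_pos": [0.115, -0.993, 0.06], "yaw": -0.318, "fingers": 1},
  {"delta_pos": [0.115, -0.993, 0.06], "yaw": -0.318, "fingers": 1},
  {"delta_pos": [0.115, -0.993, 0.06], "yaw": -0.318, "fingers": 1},
  {"delta_pos": [0.115, -0.993, 0.06], "yaw": -0.318, "fingers": 1},
  {"delta_pos": [0.115, -0.993, 0.06], "yaw": -0.318, "fingers": 1},
  {"delta_pos": [0.115, -0.993, 0.06], "yaw": -0.318, "fingers": 1},
])

```text
clock: 13.8
eef_pos: [0.4768, -0.3008, 0.2003]
tool_rot: [-0.193, 0.981, 0.001, -0.001]
ft_force: [-0.6, 0.9, 0.1]
grip_width: 0.085
grasp_force: 0.0
```

```bash
python3 - <<'E'
from h import *
c=save('wrist','w3')
P=[];S=[];B=[]
for v in range(100,330):
    for u in range(200,360):
        if c['range_z'][v,u]>0:
            q=depth(c,u,v)
            if .108<q[2]<.125:P.append(np.r_[q,u,v])
            if .065<q[2]<.1:S.append(np.r_[q,u,v])
            if .003<q[2]<.06:B.append(q[:2])
for X in(P,S):
    X=np.array(X);print(len(X),X.mean(0).round(4),X.min(0).round(4),X.max(0).round(4))
S=np.array(S)
print('face dir',np.degrees(np.arctan2(*np.polyfit(S[:,1],S[:,0],1)[:1],1)))
go([.475,-.308,.069],111.8)
E
```

```text
541 [ 4.741000e-01 -3.093000e-01  1.168000e-01  2.740481e+02  2.073105e+02] [ 4.660e-01 -3.187e-01  1.080e-01  2.630e+02  1.950e+02] [ 4.858e-01 -2.989e-01  1.210e-01  2.850e+02  2.210e+02]
246 [ 4.685000e-01 -3.114000e-01  8.320000e-02  2.751545e+02  1.861179e+02] [ 4.657e-01 -3.187e-01  6.510e-02  2.640e+02  1.800e+02] [ 4.722e-01 -3.039e-01  1.000e-01  2.850e+02  1.920e+02]
face dir -21.318771958201257
t 13.85 tcp [ 0.477  -0.3005  0.2008] ya 112.33 f [-0.8  -0.26 -0.18] w 0.0856 gf 0.0
delta [ 0.0156 -0.0214  0.4392] yaw 0.0119 tilt [-0.0012  0.0014 -1.    ]
```

View pics/w3.png

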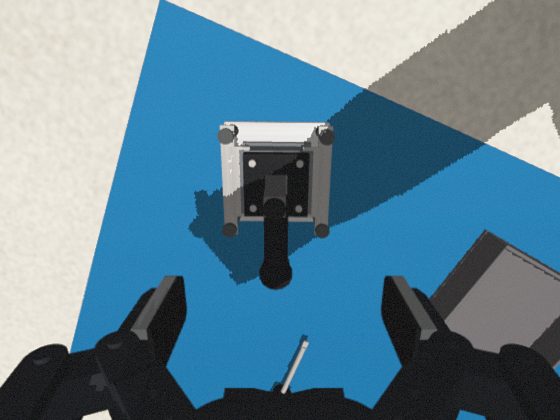

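The foot is at (274,208) and the stem face at (275,186). The fingers are clear of the posts.

Request:
jog_arm([
  {"delta_pos": [0.013, -0.024, 0], "yaw": 0.012, "fingers": 1},
  {"delta_pos": [0.013, -0.024, 0.15], "yaw": 0.012, "fingers": 1},
  {"delta_pos": [0.013, -0.024, 0.3], "yaw": 0.012, "fingers": 1},
  {"delta_pos": [0.013, -0.024, 0.43], "yaw": 0.012, "fingers": 1},
  {"delta_pos": [0.013, -0.024, 0.43], "yaw": 0.012, "fingers": 1},
  {"delta_pos": [0.013, -0.024, 0.43], "yaw": 0.012, "fingers": 1},
])

```text
clock: 14.45
eef_pos: [0.4763, -0.3098, 0.0728]
tool_rot: [-0.189, 0.982, 0.0, -0.0]
ft_force: [0.6, 0.1, 0.2]
grip_width: 0.0851
grasp_force: 0.0
```

```bash
python3 -c "
from h import *
go([.476,-.3085,.069],111.8)"
```

```text
t 14.45 tcp [ 0.4763 -0.3098  0.0728] ya 111.75 f [0.62 0.11 0.2 ] w 0.0851 gf 0.0
delta [-0.0006  0.0045  0.0127] yaw -0.0012 tilt [-7.e-04  4.e-04 -1.e+00]
```

Request:
jog_arm([
  {"delta_pos": [0, 0.003, 0.008], "yaw": 0, "fingers": 0},
  {"delta_pos": [0, 0.003, 0.008], "yaw": 0, "fingers": 0},
  {"delta_pos": [0, 0.003, 0.008], "yaw": 0, "fingers": 0},
  {"delta_pos": [0, 0.003, 0.008], "yaw": 0, "fingers": 0},
  {"delta_pos": [0, 0.003, 0.008], "yaw": 0, "fingers": 0},
  {"delta_pos": [0, 0.003, 0.008], "yaw": 0, "fingers": 0},
  {"delta_pos": [0, 0.003, 0.008], "yaw": 0, "fingers": 0},
  {"delta_pos": [0, 0.003, 0.008], "yaw": 0, "fingers": 0},
  {"delta_pos": [0, 0.003, 0.008], "yaw": 0, "fingers": 0},
  {"delta_pos": [0, 0.003, 0.008], "yaw": 0, "fingers": 0},
])

```text
clock: 15.45
eef_pos: [0.4763, -0.3099, 0.0706]
tool_rot: [-0.188, 0.982, -0.0, 0.0]
ft_force: [-0.1, 0.3, 5.4]
grip_width: 0.0151
grasp_force: 58.8
```

Request:
jog_arm([
  {"delta_pos": [0, 0, -0.0005], "yaw": 0, "fingers": 0},
  {"delta_pos": [0, 0, -0.001], "yaw": 0, "fingers": 0},
  {"delta_pos": [0, 0, -0.0015], "yaw": 0, "fingers": 0},
  {"delta_pos": [0, 0, -0.002], "yaw": 0, "fingers": 0},
  {"delta_pos": [0, 0, -0.0025], "yaw": 0, "fingers": 0},
  {"delta_pos": [0, 0, -0.003], "yaw": 0, "fingers": 0},
  {"delta_pos": [0, 0, -0.0035], "yaw": 0, "fingers": 0},
  {"delta_pos": [0, 0, -0.004], "yaw": 0, "fingers": 0},
  {"delta_pos": [0, 0, -0.0045], "yaw": 0, "fingers": 0},
  {"delta_pos": [0, 0, -0.005], "yaw": 0, "fingers": 0},
  {"delta_pos": [0, 0, -0.0055], "yaw": 0, "fingers": 0},
  {"delta_pos": [0, 0, -0.006], "yaw": 0, "fingers": 0},
])

```text
clock: 16.65
eef_pos: [0.4754, -0.3094, 0.0713]
tool_rot: [-0.188, 0.982, 0.0, -0.0]
ft_force: [-0.2, 0.1, -0.9]
grip_width: 0.0147
grasp_force: 58.4
```

Request:
jog_arm([
  {"delta_pos": [0, 0, -0.0005], "yaw": 0, "fingers": 0},
  {"delta_pos": [0, 0, -0.001], "yaw": 0, "fingers": 0},
  {"delta_pos": [0, 0, -0.0015], "yaw": 0, "fingers": 0},
  {"delta_pos": [0, 0, -0.002], "yaw": 0, "fingers": 0},
  {"delta_pos": [0, 0, -0.0025], "yaw": 0, "fingers": 0},
  {"delta_pos": [0, 0, -0.003], "yaw": 0, "fingers": 0},
  {"delta_pos": [0, 0, -0.0035], "yaw": 0, "fingers": 0},
  {"delta_pos": [0, 0, -0.004], "yaw": 0, "fingers": 0},
])

```text
clock: 17.45
eef_pos: [0.4758, -0.3096, 0.0729]
tool_rot: [-0.188, 0.982, -0.0, -0.0]
ft_force: [0.1, -0.1, -1.1]
grip_width: 0.0153
grasp_force: 58.4
```

Request:
jog_arm([
  {"delta_pos": [0, 0, -0.0005], "yaw": 0, "fingers": 0},
  {"delta_pos": [0, 0, -0.001], "yaw": 0, "fingers": 0},
  {"delta_pos": [0, 0, -0.0015], "yaw": 0, "fingers": 0},
  {"delta_pos": [0, 0, -0.002], "yaw": 0, "fingers": 0},
  {"delta_pos": [0, 0, -0.0025], "yaw": 0, "fingers": 0},
  {"delta_pos": [0, 0, -0.003], "yaw": 0, "fingers": 0},
  {"delta_pos": [0, 0, -0.0035], "yaw": 0, "fingers": 0},
  {"delta_pos": [0, 0, -0.004], "yaw": 0, "fingers": 0},
  {"delta_pos": [0, 0, -0.0045], "yaw": 0, "fingers": 0},
  {"delta_pos": [0, 0, -0.005], "yaw": 0, "fingers": 0},
  {"delta_pos": [0, 0, -0.0055], "yaw": 0, "fingers": 0},
  {"delta_pos": [0, 0, -0.006], "yaw": 0, "fingers": 0},
])

```text
clock: 18.65
eef_pos: [0.4759, -0.3096, 0.0747]
tool_rot: [-0.188, 0.982, -0.0, 0.0]
ft_force: [0.5, 0.1, -1.4]
grip_width: 0.0154
grasp_force: 58.4
```

Request:
jog_arm([
  {"delta_pos": [0, 0, -0.0005], "yaw": 0, "fingers": 0},
  {"delta_pos": [0, 0, -0.001], "yaw": 0, "fingers": 0},
  {"delta_pos": [0, 0, -0.0015], "yaw": 0, "fingers": 0},
  {"delta_pos": [0, 0, -0.002], "yaw": 0, "fingers": 0},
  {"delta_pos": [0, 0, -0.0025], "yaw": 0, "fingers": 0},
  {"delta_pos": [0, 0, -0.003], "yaw": 0, "fingers": 0},
  {"delta_pos": [0, 0, -0.0035], "yaw": 0, "fingers": 0},
  {"delta_pos": [0, 0, -0.004], "yaw": 0, "fingers": 0},
  {"delta_pos": [0, 0, -0.0045], "yaw": 0, "fingers": 0},
  {"delta_pos": [0, 0, -0.005], "yaw": 0, "fingers": 0},
  {"delta_pos": [0, 0, -0.0055], "yaw": 0, "fingers": 0},
  {"delta_pos": [0, 0, -0.006], "yaw": 0, "fingers": 0},
])

```text
clock: 19.85
eef_pos: [0.4759, -0.3096, 0.0765]
tool_rot: [-0.188, 0.982, 0.0, 0.0]
ft_force: [0.7, -0.7, -0.1]
grip_width: 0.0152
grasp_force: 58.4
```

Request:
jog_arm([
  {"delta_pos": [0, 0, -0.0005], "yaw": 0, "fingers": 0},
  {"delta_pos": [0, 0, -0.001], "yaw": 0, "fingers": 0},
  {"delta_pos": [0, 0, -0.0015], "yaw": 0, "fingers": 0},
  {"delta_pos": [0, 0, -0.002], "yaw": 0, "fingers": 0},
  {"delta_pos": [0, 0, -0.0025], "yaw": 0, "fingers": 0},
  {"delta_pos": [0, 0, -0.003], "yaw": 0, "fingers": 0},
  {"delta_pos": [0, 0, -0.0035], "yaw": 0, "fingers": 0},
  {"delta_pos": [0, 0, -0.004], "yaw": 0, "fingers": 0},
  {"delta_pos": [0, 0, -0.0045], "yaw": 0, "fingers": 0},
  {"delta_pos": [0, 0, -0.005], "yaw": 0, "fingers": 0},
  {"delta_pos": [0, 0, -0.0055], "yaw": 0, "fingers": 0},
  {"delta_pos": [0, 0, -0.006], "yaw": 0, "fingers": 0},
])

```text
clock: 21.05
eef_pos: [0.4759, -0.3096, 0.0783]
tool_rot: [-0.188, 0.982, 0.0, 0.0]
ft_force: [0.4, -0.1, 0.2]
grip_width: 0.0156
grasp_force: 58.4
```

Request:
jog_arm([
  {"delta_pos": [0, 0, -0.0005], "yaw": 0, "fingers": 0},
  {"delta_pos": [0, 0, -0.001], "yaw": 0, "fingers": 0},
  {"delta_pos": [0, 0, -0.0015], "yaw": 0, "fingers": 0},
  {"delta_pos": [0, 0, -0.002], "yaw": 0, "fingers": 0},
  {"delta_pos": [0, 0, -0.0025], "yaw": 0, "fingers": 0},
  {"delta_pos": [0, 0, -0.003], "yaw": 0, "fingers": 0},
  {"delta_pos": [0, 0, -0.0035], "yaw": 0, "fingers": 0},
  {"delta_pos": [0, 0, -0.004], "yaw": 0, "fingers": 0},
  {"delta_pos": [0, 0, -0.0045], "yaw": 0, "fingers": 0},
  {"delta_pos": [0, 0, -0.005], "yaw": 0, "fingers": 0},
  {"delta_pos": [0, 0, -0.0055], "yaw": 0, "fingers": 0},
  {"delta_pos": [0, 0, -0.006], "yaw": 0, "fingers": 0},
])

```text
clock: 22.25
eef_pos: [0.4758, -0.3097, 0.0801]
tool_rot: [-0.188, 0.982, -0.0, -0.0]
ft_force: [0.0, -0.3, -1.2]
grip_width: 0.0151
grasp_force: 58.4
```

Request:
jog_arm([
  {"delta_pos": [0, 0, -0.0005], "yaw": 0, "fingers": 0},
  {"delta_pos": [0, 0, -0.001], "yaw": 0, "fingers": 0},
  {"delta_pos": [0, 0, -0.0015], "yaw": 0, "fingers": 0},
  {"delta_pos": [0, 0, -0.002], "yaw": 0, "fingers": 0},
  {"delta_pos": [0, 0, -0.0025], "yaw": 0, "fingers": 0},
  {"delta_pos": [0, 0, -0.003], "yaw": 0, "fingers": 0},
  {"delta_pos": [0, 0, -0.0035], "yaw": 0, "fingers": 0},
  {"delta_pos": [0, 0, -0.004], "yaw": 0, "fingers": 0},
  {"delta_pos": [0, 0, -0.0045], "yaw": 0, "fingers": 0},
  {"delta_pos": [0, 0, -0.005], "yaw": 0, "fingers": 0},
  {"delta_pos": [0, 0, -0.0055], "yaw": 0, "fingers": 0},
  {"delta_pos": [0, 0, -0.006], "yaw": 0, "fingers": 0},
])

```text
clock: 23.45
eef_pos: [0.4758, -0.3096, 0.0819]
tool_rot: [-0.188, 0.982, -0.0, -0.0]
ft_force: [-0.0, -0.2, -0.2]
grip_width: 0.0149
grasp_force: 58.4
```

There was no catch after about 11 mm, so leg 2 is broken. I draw it out.

Request:
jog_arm([
  {"delta_pos": [0, 0, -0.006], "yaw": 0, "fingers": 0},
  {"delta_pos": [0, 0, -0.02], "yaw": 0, "fingers": 0},
  {"delta_pos": [0, 0, -0.05], "yaw": 0, "fingers": 0},
  {"delta_pos": [0, 0, -0.09], "yaw": 0, "fingers": 0},
  {"delta_pos": [0, 0, -0.14], "yaw": 0, "fingers": 0},
  {"delta_pos": [0, 0, -0.2], "yaw": 0, "fingers": 0},
  {"delta_pos": [0, 0, -0.28], "yaw": 0, "fingers": 0},
  {"delta_pos": [0, 0, -0.36], "yaw": 0, "fingers": 0},
  {"delta_pos": [0, 0, -0.4], "yaw": 0, "fingers": 0},
  {"delta_pos": [0, 0, -0.4], "yaw": 0, "fingers": 0},
])

```text
clock: 24.45
eef_pos: [0.4772, -0.3105, 0.2048]
tool_rot: [-0.188, 0.982, -0.002, 0.002]
ft_force: [0.1, -0.2, -1.2]
grip_width: 0.0154
grasp_force: 58.4
```

```bash
python3 - <<'E'
from h import *
c=save('wrist','w4')
go([.53,-.015,.2],111.8)
E
```

```text
t 24.5 tcp [ 0.4763 -0.3099  0.203 ] ya 111.69 f [-0.07 -0.79 -0.63] w 0.0151 gf 58.38208079338074
delta [-0.5295  0.8475  0.0089] yaw -0.0025 tilt [ 0.002  -0.0013 -1.    ]
```

View pics/w4.png

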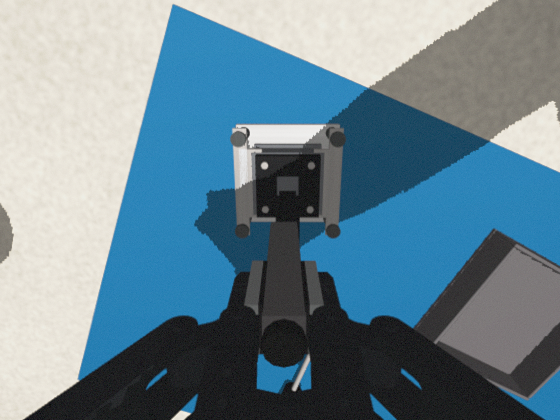

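The leg is held and the socket at (287,185) is empty. I carry it to the tray.

Request:
jog_arm([
  {"delta_pos": [-0.53, 0.848, 0], "yaw": 0, "fingers": 0},
  {"delta_pos": [-0.53, 0.848, 0], "yaw": 0, "fingers": 0},
  {"delta_pos": [-0.53, 0.848, 0], "yaw": 0, "fingers": 0},
  {"delta_pos": [-0.53, 0.848, 0], "yaw": 0, "fingers": 0},
  {"delta_pos": [-0.53, 0.848, 0], "yaw": 0, "fingers": 0},
  {"delta_pos": [-0.53, 0.848, 0], "yaw": 0, "fingers": 0},
  {"delta_pos": [-0.53, 0.848, 0], "yaw": 0, "fingers": 0},
  {"delta_pos": [-0.53, 0.848, 0], "yaw": 0, "fingers": 0},
  {"delta_pos": [-0.53, 0.848, 0], "yaw": 0, "fingers": 0},
])

```text
clock: 25.4
eef_pos: [0.5288, -0.0151, 0.2009]
tool_rot: [-0.188, 0.982, 0.0, -0.001]
ft_force: [0.1, -1.5, -0.8]
grip_width: 0.0154
grasp_force: 58.6
```

```bash
python3 - <<'E'
from h import *
go([.53,-.015,.062],111.8)
c=dict(np.load('top.npz'))
print(depth(c,289,242))
E
```

```text
t 25.4 tcp [ 0.5288 -0.0151  0.2009] ya 111.65 f [ 0.14 -1.47 -0.84] w 0.0154 gf 58.6464786529541
delta [-0.0048 -0.0012  0.4629] yaw -0.0033 tilt [-2.2e-03 -4.0e-04 -1.0e+00]
[ 0.53023386 -0.01725323  0.00498791]
```

Request:
jog_arm([
  {"delta_pos": [-0.005, 0, 0.15], "yaw": 0, "fingers": 0},
  {"delta_pos": [-0.005, 0, 0.3], "yaw": 0, "fingers": 0},
  {"delta_pos": [-0.005, 0, 0.4], "yaw": 0, "fingers": 0},
  {"delta_pos": [-0.005, 0, 0.45], "yaw": 0, "fingers": 0},
  {"delta_pos": [-0.005, 0, 0.46], "yaw": 0, "fingers": 0},
  {"delta_pos": [-0.005, 0, 0.46], "yaw": 0, "fingers": 0},
  {"delta_pos": [-0.005, 0, 0.46], "yaw": 0, "fingers": 0},
])

```text
clock: 26.1
eef_pos: [0.532, -0.0148, 0.0651]
tool_rot: [-0.187, 0.982, -0.0, 0.001]
ft_force: [-0.1, 0.4, -0.2]
grip_width: 0.015
grasp_force: 58.6
```

Request:
jog_arm([
  {"delta_pos": [0, 0, 0.002], "yaw": 0, "fingers": 0},
  {"delta_pos": [0, 0, 0.004], "yaw": 0, "fingers": 0},
  {"delta_pos": [0, 0, 0.006], "yaw": 0, "fingers": 0},
  {"delta_pos": [0, 0, 0.006], "yaw": 0, "fingers": 0},
])

```text
clock: 26.5
eef_pos: [0.5311, -0.0138, 0.0624]
tool_rot: [-0.188, 0.982, -0.0, 0.0]
ft_force: [0.0, 0.3, -0.3]
grip_width: 0.0151
grasp_force: 58.6
```

Request:
jog_arm([
  {"delta_pos": [0, 0, 0.003], "yaw": 0, "fingers": 0},
  {"delta_pos": [0, 0, 0.006], "yaw": 0, "fingers": 0},
  {"delta_pos": [0, 0, 0.009], "yaw": 0, "fingers": 0},
  {"delta_pos": [0, 0, 0.009], "yaw": 0, "fingers": 0},
])

```text
clock: 26.9
eef_pos: [0.5308, -0.0139, 0.0592]
tool_rot: [-0.188, 0.982, 0.0, -0.0]
ft_force: [1.0, -0.0, -0.1]
grip_width: 0.0149
grasp_force: 58.6
```

Request:
jog_arm([
  {"delta_pos": [0, 0, 0.003], "yaw": 0, "fingers": 0},
  {"delta_pos": [0, 0, 0.005], "yaw": 0, "fingers": 0},
  {"delta_pos": [0, 0, 0.005], "yaw": 0, "fingers": 0},
])

```text
clock: 27.2
eef_pos: [0.5311, -0.0139, 0.0587]
tool_rot: [-0.188, 0.982, -0.0, 0.0]
ft_force: [-1.4, -0.4, 4.9]
grip_width: 0.0154
grasp_force: 59.5
```

The leg is on the tray floor. I open the fingers, let it settle and rise.

Request:
jog_arm([
  {"delta_pos": [0, 0, -0.003], "yaw": 0, "fingers": 0},
  {"delta_pos": [0, 0, -0.003], "yaw": 0, "fingers": 0.25},
  {"delta_pos": [0, 0, -0.003], "yaw": 0, "fingers": 0.4},
  {"delta_pos": [0, 0, -0.003], "yaw": 0, "fingers": 0.7},
  {"delta_pos": [0, 0, -0.003], "yaw": 0, "fingers": 1},
  {"delta_pos": [0, 0, -0.003], "yaw": 0, "fingers": 1},
  {"delta_pos": [0, 0, -0.003], "yaw": 0, "fingers": 1},
  {"delta_pos": [0, 0, -0.003], "yaw": 0, "fingers": 1},
  {"delta_pos": [0, 0, -0.15], "yaw": 0, "fingers": 1},
  {"delta_pos": [0, 0, -0.3], "yaw": 0, "fingers": 1},
  {"delta_pos": [0, 0, -0.45], "yaw": 0, "fingers": 1},
  {"delta_pos": [0, 0, -0.55], "yaw": 0, "fingers": 1},
])

```text
clock: 28.4
eef_pos: [0.532, -0.014, 0.2266]
tool_rot: [-0.188, 0.982, -0.0, 0.002]
ft_force: [0.6, -0.6, -0.5]
grip_width: 0.0856
grasp_force: 0.0
```

Request:
jog_arm([
  {"delta_pos": [0, 0, -0.1], "yaw": 0, "fingers": 1},
  {"delta_pos": [0, 0, -0.1], "yaw": 0, "fingers": 1},
  {"delta_pos": [0, 0, -0.1], "yaw": 0, "fingers": 1},
])

```text
clock: 28.7
eef_pos: [0.5314, -0.0139, 0.2535]
tool_rot: [-0.188, 0.982, -0.0, 0.001]
ft_force: [-0.4, -0.9, -0.3]
grip_width: 0.0854
grasp_force: 0.0
```

```bash
python3 - <<'E'
from h import *
c=save('scene','s2'); cv2.imwrite('pics/s2c.png',cv2.resize(c['image'][90:370,120:500,::-1],None,fx=2,fy=2))
E
```

```text
(no output)
```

View pics/s2c.png

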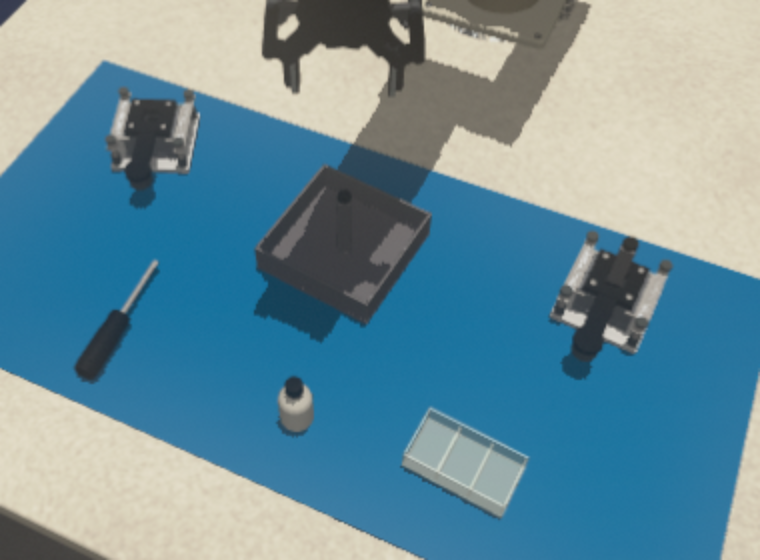

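The broken leg stands in the tray (foot at crop pixel (344,196)), and leg 1 is seated in its nest with its foot at (629,243). The bystanders have not moved, and the arm is clear.

```bash
python3 -c "
from workcell import bot
print(bot.job_done())"
```

```text
the job is handed in; nothing more can be done
None
```

Job handed in: leg_1 held when pulled to 12–15 N for just over a second and sits back in nest_1, while leg_2 slid out without catching and stands in the scrap tray, nothing else disturbed.

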